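# Clamp a lino block in the carving board

## Task

Get the lino block ready for carving: with the fingertips, slide it across the carving board fully home into the corner, flat against both fences. Then push the toggle clamp's handle over and down until it snaps past its dead point into lock, so that the rubber foot holds the block there. Push only: do not pick the block up, and leave the other things on the bench where they are.

Things in the scene. Friction and masses are not known exactly. Their poses are not given: they have to be found in the camera images.
- fence_corner (a point): Inner corner of the two fences, on the board's top face. Axes: z up, x square into the far fence, y square into the left fence (robot's view, yaw 0: x away, y left). Fences: wooden strips 22 mm wide, 14 mm high; far one: inner face at x = 0, from y = -208 to +22 mm; left one: inner face at y = 0, from x = -178 to 0 mm. The board (see board) is fixed.
- board: Carving board, a fixed plywood sheet 230 (x) x 360 (y) x 18 mm thick on the bench, turned up to 20 degrees; origin under its centre, which lies 85 mm in -x and 40 mm in -y from the fence corner. Axes as the fence corner's.
- block_corner (a point): Far left lower corner of the lino block, with the block's axes; it belongs in the fence corner. The block: plywood with a grey lino face, 120 (x) x 110 (y) x 22 mm, 0.18 to 0.37 kg, loose and flat on the board, reaching from here to x = -120, y = -110 mm. It starts 10 to 65 mm short of both fences, up to 10 degrees askew. Home, this point lies on the fence corner and the axes agree.
- handle_pivot (a point): Cross pin about which the handle of the steel toggle clamp turns, along the fence corner's x axis, 22 mm above the board's top face, 81 mm behind the left fence's inner face (y = +81 mm). Axes as the fence corner's. The clamp is fixed there, 50 to 95 mm in -x from the fence corner; its base plate is 52 (x) x 70 (y) mm.
- handle_grip (a point): On the axis of the handle's straight black rubber grip (22 mm thick), moving with it. Locked: 120 mm from the pivot in +y (away from the block) and 26 mm above it; the grip runs from 45 to 158 mm. Otherwise turn that offset about the pivot's x axis by (1.25 - joint value) rad, upwards: at 0 it is 122 mm above the pivot and 13 mm behind it (+y).
- handle (a joint): Handle angle, rad. 0 = open, the grip 72 degrees above level, as it starts. Grows as it is pushed over, away from the block (+y), and down; 1.25 = locked at its stop, grip level. Friction, about 1 N at the grip. The foot meets the block at about 0.95; the push then rises to about 3 N; dead point 1.15, then it jumps to 1.25 by itself and stays. Let go before that, it springs back a little.
- foot: Sprung round rubber foot of the clamp, 21 mm across; origin at the centre of its underside. It hangs on the arm (24 mm wide, 80 mm long) that turns on a pin 30 mm above the handle pivot and 30 mm nearer the block. Open, the arm stands up, its end 105 to 115 mm above the handle pivot and 45 to 65 mm nearer the block. Locked, the foot is 29 mm in from the left fence and presses about 14 N.
- gouge: Bystander: carving tool with a wooden handle, 170 mm long, lying to the right of the board; origin under its middle.
- offcut: Bystander: small lino offcut, 75 x 50 x 22 mm, beyond the board; origin under its centre.
- ink_tin: Bystander: low ink tin, 72 mm across, 48 mm high, beyond the far fence; origin under its centre.
- glass_jar: Bystander: glass jar with a lid, 68 mm across, 85 mm high, beyond the board's left part; origin under its centre.
- brayer: Bystander: ink roller (brayer) with a wooden handle, 170 mm long, 45 mm high, left of the board; origin under its roller.
- spoon: Bystander: wooden burnishing spoon, 190 mm long, to the right of the board beyond the gouge; origin under its middle.
- pencil: Bystander: flat carpenter's pencil, 185 x 14 x 8 mm, lying on the board behind the clamp, near the board's left edge; origin under its middle.
Things that resemble listed ones, but are neither listed nor needed, are in the scene too. What is shaped like the part that bears block_corner but blue or turquoise is not meant.

How it is judged:
By the outcome, as a careful person would: the job done as asked, in the order asked, and still so for the second after the job is handed in, with the robot touching nothing.
It also fails if it takes over 58 s, if anything falls off the work surface, if the arm or the gripper's body presses on something with over 40 N, if the wrist force passes 120 N, or if a joint passes its speed limit or range.

## Robot

A 7-joint arm with a two-finger parallel gripper is mounted at the origin on the work surface. World frame = base frame: x ahead of the robot, y to its left, z up, the work surface at z = 0. Lengths are in m, angles in degrees, forces in N, time in s.
With the tool pointing down it reaches from about 0.425 to 0.875 m from the base axis. Payload 4.7 kg.
Tool frame: the origin (TCP) lies between the finger pads; the fingertips stand 11 mm ahead of it and the grasp point (between the pads) lies 8 mm behind it (env.tcp_to_tips is the distance from the TCP to the fingertips, in m); z points along the fingers, y is the line along which they close (so a half turn about z gives the same grasp; the last joint's range is limited). The gripper opens to 87 mm and grips with 3 to 60 N. Pads are 19 mm wide; open, the fingers measure 117 mm over their backs; the gripper's body (75 mm by 190 mm) begins 51 mm behind the grasp point.
Start: joints at [0.808, 18.392, -4.016, 83.108, 1.295, 78.541, -3.26], TCP at [0.65, -0, 0.234] pointing down, gripper open.
Joint ranges: [-163.93, 163.93], [-17.29, 119.83], [-79.2, 71.16], [3.27, 140.29], [-89.18, 269.18], [5.43, 117.66], [-154.24, 154.24]. Speed limits (degrees/s): [147.25, 147.25, 180, 180, 180, 180, 180].

## Interface

Orientations are given as [roll, pitch, yaw] about the fixed x, y, z axes, in that order (R = Rz(yaw) Ry(pitch) Rx(roll)).
In Python, from cell import env, viewer gives the robot as it stands.
- The arm moves only by the tool step_arm, never from a script. Its arguments are lists of equal length, an entry for each row: "delta_pos": the shift along the tool's x, y, z in units of 0.2 m (1.0 is 0.2 m), a list of three; "rot": the turn, a rotation vector about the tool's x, y, z in units of 1.5 rad (1.0 is 1.5 rad), a list of three; "gripper": the gripper command: -1 is shut, 1 is fully open, values between are in proportion. A call has 1 to 20 rows; each row is the pose to reach, as a shift and turn from the pose commanded when the call began, along the tool's axes at that moment; what a row does not reach only later rows make up. A row lasts 1/8 s, in which the tool goes at most 62.5 mm and 10.7 degrees, less where a joint would pass 70% of its speed; a pose out of reach is approached as far as the arm can. A call with a number of a shift or a turn outside -1 to 1 is refused whole. A call with a gripper value outside its range is refused whole. The fingers move at their own pace and stop on an object; "squeeze" is the grip in N (left out, the last holds). Time passes only in rows, so rows that repeat a pose let the fingers close. It gives the time, the measured TCP pose, the force, the opening and the grip force at its end, in the units of the state.
- env.get_obs(): the state, without advancing time (a new reading comes with each control period).
- viewer.read_camera(name): name is "scene" or "side" or "wrist"; returns a dict with "img" (480x640x3 uint8, red, green, blue), "fx", "fy", "cx", "cy" (pixels), "pose" (4x4, takes a point from camera to world coordinates). Camera axes: x right, y down, z forward; pixel columns grow to the right and rows downward; lengths in m; the calibration is good to about 2 mm. A picture is of the moment at which its call begins. There is no depth.
- env.sign_off(): hands the job in; it is judged then, once.
The state is a dict: "time_s": time; "qpos": joint angles; "joint_velocities": joint speeds; "effort": joint torques, N m; "tool_pos": TCP position; "tool_rot": TCP orientation; "force": force on the tool from outside, world axes, zero at the start; "wrist_torque": the same for the moment, N m; "grip_width": finger opening in m; "grasp_force": force on a finger pad.
Only numpy, scipy, OpenCV 4.12 (cv2) and the standard library are available. Lean on these libraries where they do the work, as an engineer would, in place of code of your own. Each camera call takes 0.05 s, during which the arm holds its last target. There are 200 camera calls.

## Working session

There is one attempt and no reset: what is moved stays moved. The work goes in short steps, Python scripts to look and compute and a tool call to move; the robot and the scene stay as the last step left them, time stands still between calls to the robot, and variables do not carry over. Pictures are saved under pics/ and viewed, at most 10 in all, crops included, and the job is handed in when it is done.

Besides the shell and the picture viewer there is one more tool, called after "Emit:" by a JSON object that holds its "op" and its "data", one argument or row to a line. step_arm: Moves the arm, as the interface text tells. Shifts and turns lie within -1 to 1; 1 stands for 0.2 m of shift or 1.5 rad of turn. Its arguments: {"type":"object","properties":{"delta_pos":{"type":"array"},"rot":{"type":"array"},"gripper":{"type":"array"},"squeeze":{"type":"number"}},"required":["delta_pos","rot","gripper"]}

```bash
ls; mkdir -p pics; python3 - <<'E'
from cell import env, viewer
import cv2,pickle
d={}
for n in ["scene","side","wrist"]:
    c=viewer.read_camera(n); d[n]=c
    cv2.imwrite(f"pics/{n}0.png",c["img"][:,:,::-1])
    print(n,c["fx"],c["fy"],c["cx"],c["cy"],c["pose"].round(3).tolist())
pickle.dump(d,open("cams0.pkl","wb"))
print(env.get_obs())
E
```

```text
pics
scene 521.0830842115569 521.0830842115569 315.39080997459183 236.0822628905324 [[0.668, 0.554, -0.497, 1.179], [0.744, -0.51, 0.432, -0.547], [-0.014, -0.658, -0.753, 1.081], [0.0, 0.0, 0.0, 1.0]]
side 488.0928174315317 488.0928174315317 320.49171526059405 249.7846909051214 [[-0.985, -0.104, 0.136, 0.417], [-0.171, 0.578, -0.798, 0.835], [0.005, -0.81, -0.587, 0.768], [0.0, 0.0, 0.0, 1.0]]
wrist 346.7604246196591 346.7604246196591 325.7495872128753 238.95303450714175 [[1.0, 0.001, -0.001, 0.651], [0.0, -0.954, -0.3, 0.082], [-0.002, 0.3, -0.954, 0.384], [0.0, 0.0, 0.0, 1.0]]
{'time_s': 0.15, 'qpos': array([ 0.80881832, 18.43044852, -4.01672092, 83.15842778,  1.29634984,
       78.54263293, -3.26038307]), 'joint_velocities': array([ 0.0243585 , -0.13370195,  0.02386406, -0.2188326 , -0.0626217 ,
       -0.04979794,  0.09541918]), 'effort': array([ 2.16972071e-04, -4.91794288e+01, -4.04079035e-01, -3.12878716e+01,
       -6.39387709e-02,  4.04033612e-02,  9.90178205e-05]), 'tool_pos': array([ 6.49589985e-01, -5.30841765e-05,  2.32703623e-01]), 'tool_rot': array([-1.79913790e+02,  6.07276003e-03,  9.00015853e+01]), 'force': array([ 0.25782671, -0.76120098,  0.3479658 ]), 'wrist_torque': array([-0.02485843, -0.01159101, -0.01853058]), 'grasp_force': 0.0, 'grip_width': 0.08704208338636714}
```

View pics/scene0.png

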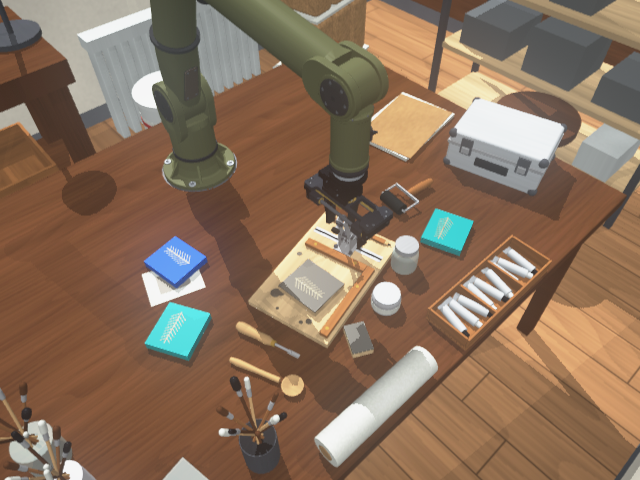

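View pics/side0.png

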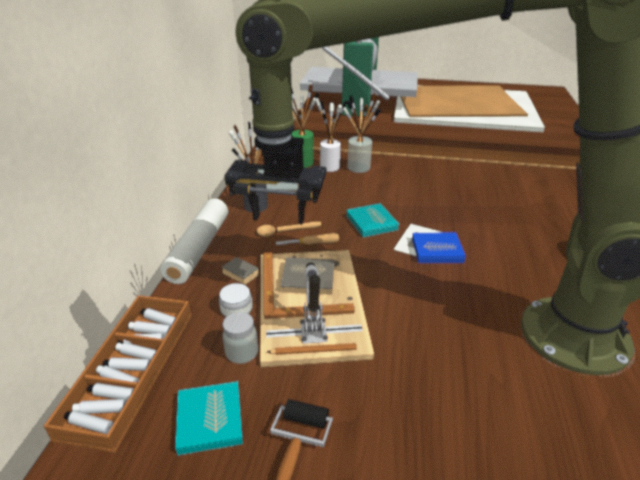

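View pics/wrist0.png

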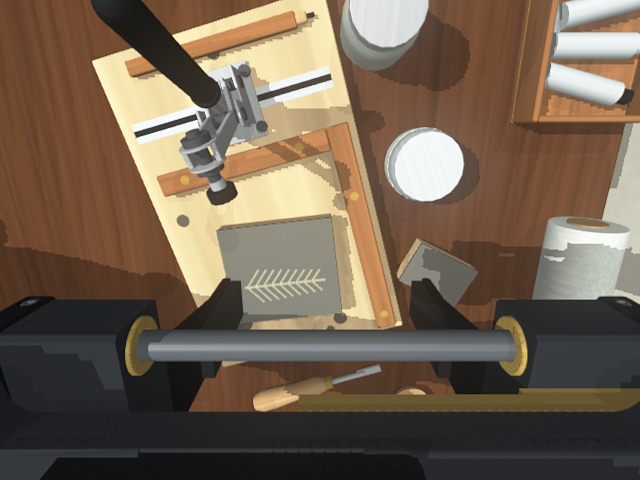

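The wrist view shows the fence inner corner near (331,150), the block's top face with corners about (219,229), (331,214), (341,312), and the clamp with its handle up at about (210,90). I'll enlarge it.

```bash
python3 - <<'E'
import cv2
i=cv2.imread("pics/wrist0.png")[90:340,130:420]
cv2.imwrite("pics/w0c.png",cv2.resize(i,None,fx=2.4,fy=2.4,interpolation=cv2.INTER_CUBIC))
E
```

```text
(no output)
```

View pics/w0c.png

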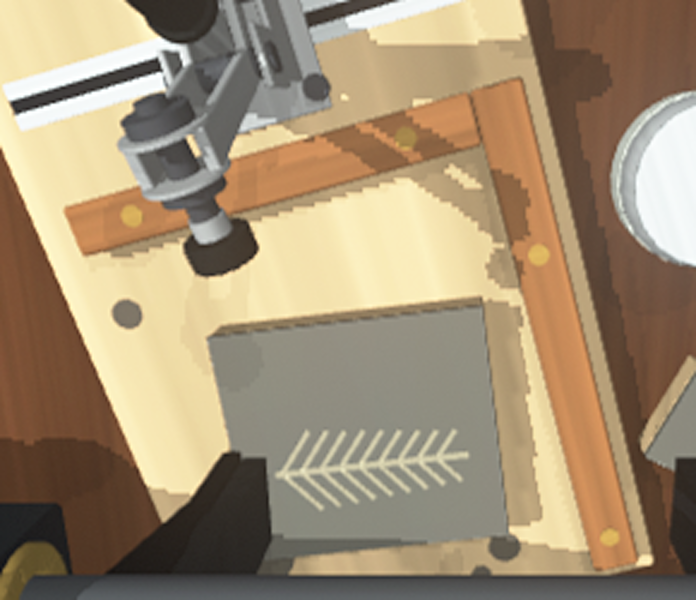

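```bash
cat > h.py <<'E'
import numpy as np,pickle
from scipy.optimize import least_squares
def ray(c,uv,z):
    d=c["pose"][:3,:3]@np.array([(uv[0]-c["cx"])/c["fx"],(uv[1]-c["cy"])/c["fy"],1]); o=c["pose"][:3,3]
    return (o+d*(z-o[2])/d[2])[:2]
def proj(c,p):
    q=c["pose"][:3,:3].T@(np.asarray(p)-c["pose"][:3,3]); return q[0]/q[2]*c["fx"]+c["cx"],q[1]/q[2]*c["fy"]+c["cy"]
def R(a): return np.array([[np.cos(a),-np.sin(a)],[np.sin(a),np.cos(a)]])
def fit(L,W):
    L=np.array(L);W=np.array(W)
    f=lambda p:(L@R(p[2]).T+p[:2]-W).ravel()
    s=least_squares(f,[W[0,0],W[0,1],0.]); return s.x,f(s.x).reshape(-1,2)
E
python3 - <<'E'
from h import *
c=pickle.load(open("cams0.pkl","rb"))["wrist"]
P=lambda u,v,z: ray(c,(130+u/2.4,90+v/2.4),z)
F,r=fit(np.array([[22,22],[-178,22],[-178,0],[0,0],[0,-208],[22,-208]])/1e3,[P(523,78,.032),P(65,207,.032),P(85,255,.032),P(481,145,.032),P(595,568,.032),P(636,560,.032)])
print(F[:2],np.degrees(F[2]),(r*1e3).round(1).tolist())
B,r=fit(np.array([[0,0],[-120,0],[0,-110]])/1e3,[P(481,305,.04),P(208,340,.04),P(508,535,.04)])
print(B[:2],np.degrees(B[2]),(r*1e3).round(1).tolist())
print("block in fence",(R(-F[2])@(B[:2]-F[:2])*1e3).round(1),np.degrees(B[2]-F[2]))
for uv in [(328,105),(300,0)]: print("plate",(R(-F[2])@(P(*uv,.021)-F[:2])*1e3).round(1))
print("foot approx z.12",(R(-F[2])@(P(221,262,.12)-F[:2])*1e3).round(1))
E
```

```text
[0.65657721 0.06400088] 15.21200224296 [[-0.0, 1.7], [-1.6, 0.7], [-1.4, -0.2], [1.2, 0.8], [0.0, -2.1], [1.7, -0.8]]
[ 0.65594096 -0.00295517] 6.950057509107766 [[0.4, -0.6], [-1.1, 0.5], [0.7, 0.1]]
block in fence [-18.2 -64.4] -8.261944733852236
plate [-59.   31.4]
plate [-57.3  72.9]
foot approx z.12 [-91.2  -8.9]
```

Emit:
{"op": "step_arm", "data": {
  "delta_pos": [
    [-0.7365,-0.136,0],
    [-0.7365,-0.136,0],
    [-0.7365,-0.136,0.3],
    [-0.7365,-0.136,0.6],
    [-0.7365,-0.136,0.8],
    [-0.7365,-0.136,0.8],
    [-0.7365,-0.136,0.8]
  ],
  "rot": [
    [0,0,-0.177],
    [0,0,-0.177],
    [0,0,-0.177],
    [0,0,-0.177],
    [0,0,-0.177],
    [0,0,-0.177],
    [0,0,-0.177]
  ],
  "gripper": [0.61,0.61,0.61,0.61,0.61,0.61,0.61]
}}

```text
time_s: 1.02
tool_pos: [0.6242, -0.1474, 0.0754]
tool_rot: [179.9, 0.1, 105.2]
force: [-0.3, 0.7, 1.1]
grip_width: 0.0702
grasp_force: 0.0
```

Emit:
{"op": "step_arm", "data": {
  "delta_pos": [
    [0,0,0.187],
    [0,0,0.187],
    [0.05,0,0.187],
    [0.09,0,0.187],
    [0.13,0,0.187],
    [0.17,0,0.187],
    [0.21,0,0.187],
    [0.25,0,0.187],
    [0.29,0,0.187],
    [0.325,0,0.187],
    [0.325,0,0.187]
  ],
  "rot": [
    [0,0,0],
    [0,0,0],
    [0,0,0],
    [0,0,0],
    [0,0,0],
    [0,0,0],
    [0,0,0],
    [0,0,0],
    [0,0,0],
    [0,0,0],
    [0,0,0]
  ],
  "gripper": [0.61,0.61,0.61,0.61,0.61,0.61,0.61,0.61,0.61,0.61,0.61]
}}

```text
time_s: 2.4
tool_pos: [0.6051, -0.0828, 0.0357]
tool_rot: [-180.0, -0.1, 105.3]
force: [0.4, -1.0, 0.4]
grip_width: 0.0697
grasp_force: 0.5
```

```bash
python3 - <<'E'
from cell import env, viewer
import cv2,pickle
d={n:viewer.read_camera(n) for n in ["wrist","side"]}
pickle.dump(d,open("cams1.pkl","wb"))
cv2.imwrite("pics/w1.png",d["wrist"]["img"][:,:,::-1])
E
```

```text
(no output)
```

View pics/w1.png

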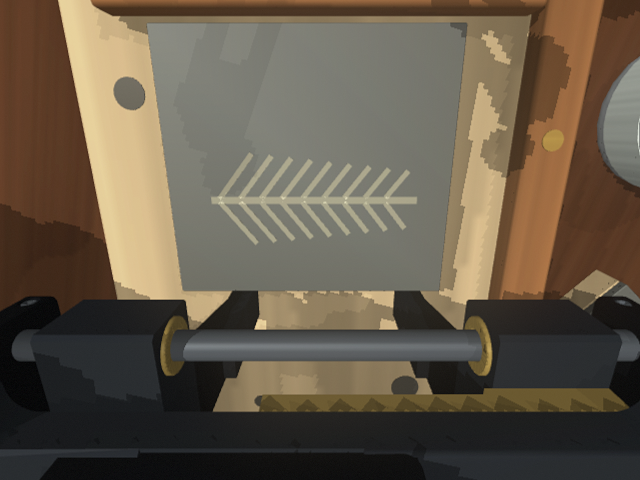

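The block is aligned with the tool. Its left edge lies a few mm from the left fence (row ~22 against ~13), and about 20 mm remain to the far fence. I'll keep pushing gently.

Emit:
{"op": "step_arm", "data": {
  "delta_pos": [
    [0.015,0,0],
    [0.03,0,0],
    [0.04,0,0],
    [0.045,0,0],
    [0.05,0,0],
    [0.05,0,0]
  ],
  "rot": [
    [0,0,0],
    [0,0,0],
    [0,0,0],
    [0,0,0],
    [0,0,0],
    [0,0,0]
  ],
  "gripper": [0.61,0.61,0.61,0.61,0.61,0.61]
}}

```text
time_s: 3.25
tool_pos: [0.6032, -0.0756, 0.0362]
tool_rot: [180.0, 0.0, 105.2]
force: [1.1, -2.9, -1.5]
grip_width: 0.0701
grasp_force: 1.6
```

Emit:
{"op": "step_arm", "data": {
  "delta_pos": [
    [0.01,0,0],
    [0.02,0,0],
    [0.02,0,0]
  ],
  "rot": [
    [0,0,0],
    [0,0,0],
    [0,0,0]
  ],
  "gripper": [0.61,0.61,0.61]
}}

```text
time_s: 3.62
tool_pos: [0.6031, -0.0755, 0.0368]
tool_rot: [179.9, 0.3, 105.1]
force: [2.4, -9.8, -2.1]
grip_width: 0.0703
grasp_force: 4.7
```

Emit:
{"op": "step_arm", "data": {
  "delta_pos": [
    [-0.06,0,0],
    [-0.06,0,-0.3],
    [-0.06,-0.23,-0.3],
    [-0.06,-0.47,-0.3],
    [0.1,-0.47,-0.3],
    [0.315,-0.47,-0.3],
    [0.315,-0.47,-0.1],
    [0.315,-0.47,0],
    [0.315,-0.47,0]
  ],
  "rot": [
    [0,0,0],
    [0,0,0],
    [0,0,0],
    [0,0,0],
    [0,0,0],
    [0,0,0],
    [0,0,0],
    [0,0,0],
    [0,0,0]
  ],
  "gripper": [0.61,0.61,-1,-1,-1,-1,-1,-1,-1]
}}

```text
time_s: 4.75
tool_pos: [0.4934, -0.0339, 0.0349]
tool_rot: [-179.8, -0.1, 105.2]
force: [0.1, -0.1, 0.5]
grip_width: 0.0081
grasp_force: 0.0
```

Emit:
{"op": "step_arm", "data": {
  "delta_pos": [
    [0,0.04,0],
    [0,0.08,0],
    [0,0.11,0],
    [0,0.14,0],
    [0,0.17,0],
    [0,0.2,0],
    [0,0.2,0]
  ],
  "rot": [
    [0,0,0],
    [0,0,0],
    [0,0,0],
    [0,0,0],
    [0,0,0],
    [0,0,0],
    [0,0,0]
  ],
  "gripper": [-1,-1,-1,-1,-1,-1,-1]
}}

```text
time_s: 5.62
tool_pos: [0.5347, -0.0241, 0.0362]
tool_rot: [179.9, 0.0, 105.2]
force: [-0.4, -0.0, -0.2]
grip_width: 0.0006
grasp_force: 0.1
```

```bash
python3 - <<'E'
from cell import env, viewer
import cv2,pickle
d={n:viewer.read_camera(n) for n in ["wrist","side"]}
pickle.dump(d,open("cams2.pkl","wb"))
cv2.imwrite("pics/w2.png",d["wrist"]["img"][:,:,::-1])
E
```

```text
(no output)
```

View pics/w2.png

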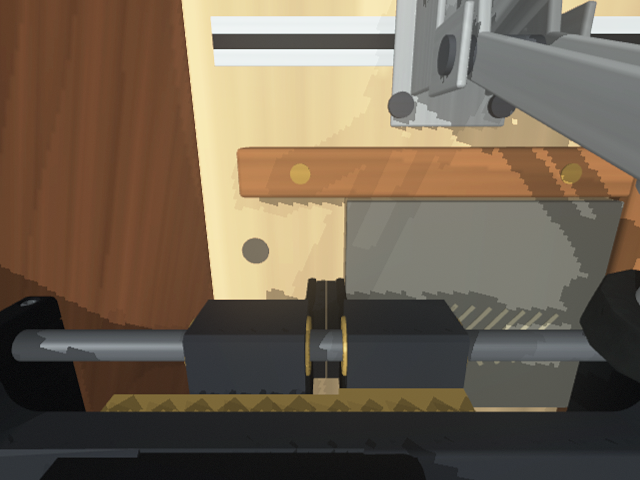

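The block's left edge lies on the left fence. Its far corner (622,200) is a few mm short of the far fence (~630,200). The clamp foot shows close to the gripper body at (610,320), so I'll shift 12 mm away from it before the final push.

Emit:
{"op": "step_arm", "data": {
  "delta_pos": [
    [0,-0.02,0],
    [-0.06,-0.02,0],
    [-0.06,0,0],
    [-0.06,0.015,0],
    [-0.06,0.03,0],
    [-0.06,0.04,0],
    [-0.06,0.04,0]
  ],
  "rot": [
    [0,0,0],
    [0,0,0],
    [0,0,0],
    [0,0,0],
    [0,0,0],
    [0,0,0],
    [0,0,0]
  ],
  "gripper": [-1,-1,-1,-1,-1,-1,-1]
}}

```text
time_s: 6.6
tool_pos: [0.543, -0.035, 0.0359]
tool_rot: [-179.8, 0.0, 105.2]
force: [-4.4, -3.8, 3.5]
grip_width: 0.001
grasp_force: 2.5
```

Emit:
{"op": "step_arm", "data": {
  "delta_pos": [
    [0,0.012,0],
    [0,0.02,0],
    [0,0.025,0],
    [0,0.025,0]
  ],
  "rot": [
    [0,0,0],
    [0,0,0],
    [0,0,0],
    [0,0,0]
  ],
  "gripper": [-1,-1,-1,-1]
}}

```text
time_s: 7.1
tool_pos: [0.5474, -0.0338, 0.0358]
tool_rot: [-179.7, 0.0, 105.2]
force: [-5.2, -2.1, 3.5]
grip_width: 0.0004
grasp_force: 3.0
```

Emit:
{"op": "step_arm", "data": {
  "delta_pos": [
    [0,0.01,0],
    [0,0.02,0],
    [0,0.02,0],
    [0,0.02,0]
  ],
  "rot": [
    [0,0,0],
    [0,0,0],
    [0,0,0],
    [0,0,0]
  ],
  "gripper": [-1,-1,-1,-1]
}}

```text
time_s: 7.6
tool_pos: [0.5475, -0.0338, 0.0356]
tool_rot: [-179.3, -0.0, 105.1]
force: [-15.6, -4.5, 12.5]
grip_width: 0.0007
grasp_force: 8.0
```

Emit:
{"op": "step_arm", "data": {
  "delta_pos": [
    [0,-0.1,0],
    [0,-0.1,-0.3],
    [-0.25,-0.1,-0.3],
    [-0.42,0,-0.3],
    [-0.42,0.3,-0.3],
    [-0.42,0.3,-0.15],
    [-0.42,0.3,-0.01],
    [-0.36,0.3,-0.01],
    [-0.31,0.3,-0.01],
    [-0.28,0.3,-0.01],
    [-0.26,0.3,-0.01],
    [-0.26,0.3,-0.01]
  ],
  "rot": [
    [0,0,0],
    [0,0,0],
    [0,0,0],
    [0,0,0],
    [0,0,0],
    [0,0,0],
    [0,0,0],
    [0,0,0],
    [0,0,0],
    [0,0,0],
    [0,0,0],
    [0,0,0]
  ],
  "gripper": [-1,-1,0.61,0.61,0.61,0.61,0.61,0.61,0.61,0.61,0.61,0.61]
}}

```text
time_s: 9.1
tool_pos: [0.6268, -0.0691, 0.0402]
tool_rot: [179.7, 0.3, 105.2]
force: [3.6, -4.4, -2.1]
grip_width: 0.0698
grasp_force: 2.9
```

Emit:
{"op": "step_arm", "data": {
  "delta_pos": [
    [0.01,0,0],
    [0.02,0,0],
    [0.02,0,0],
    [-0.06,0,0],
    [-0.06,0,-0.3],
    [-0.06,0,-0.6],
    [-0.06,0,-0.9],
    [0.15,0,-1],
    [0.15,0,-1],
    [0.15,0,-1]
  ],
  "rot": [
    [0,0,0],
    [0,0,0],
    [0,0,0],
    [0,0,0],
    [0,0,0],
    [0,0,0],
    [0,0,0],
    [0,0,0],
    [0,0,0],
    [0,0,0]
  ],
  "gripper": [0.61,0.61,0.61,0.61,0.61,0.61,0.61,-1,-1,-1]
}}

```text
time_s: 10.35
tool_pos: [0.6164, -0.0372, 0.2381]
tool_rot: [-180.0, 0.0, 105.2]
force: [-0.7, -0.2, 0.3]
grip_width: 0.0478
grasp_force: 0.0
```

```bash
python3 - <<'E'
from cell import env, viewer
import cv2,pickle
d={n:viewer.read_camera(n) for n in ["wrist","side","scene"]}
pickle.dump(d,open("cams3.pkl","wb"))
im=d["wrist"]["img"][:,:,::-1][0:360,100:580]
cv2.imwrite("pics/w3.png",cv2.resize(im,None,fx=1.6,fy=1.6,interpolation=cv2.INTER_CUBIC))
o=env.get_obs();print(o["tool_pos"],o["tool_rot"])
E
```

```text
[ 0.61621162 -0.03832193  0.23707152] [-1.79891500e+02 -8.63399700e-03  1.05118891e+02]
```

View pics/w3.png

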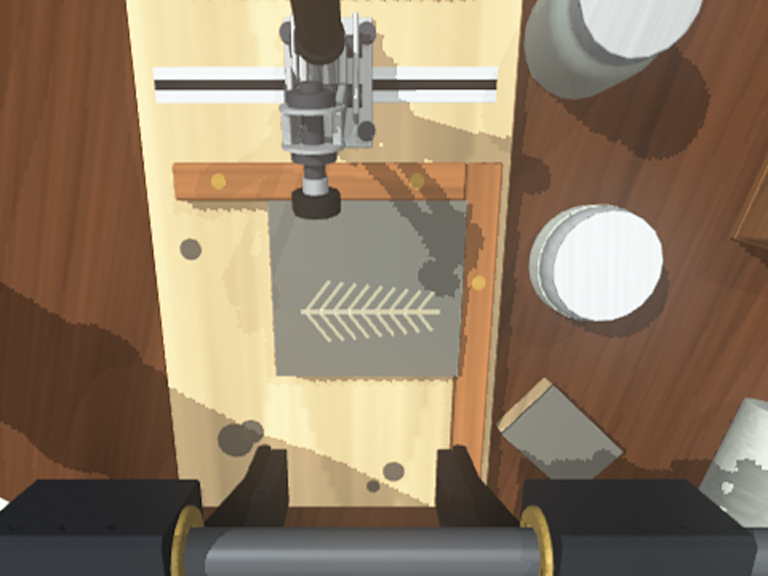

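The block is home: its left and far edges meet the fences without a gap, with the corner at about (466,201). The clamp base centre is near (328,100), the foot at (316,205) and the handle at (318,50). Next I'll get the handle's x.

```bash
python3 - <<'E'
from h import *
c=pickle.load(open("cams3.pkl","rb"))["wrist"]
P=lambda u,v,z: ray(c,(100+u/1.6,v/1.6),z)
F,r=fit(np.array([[22,22],[-178,22],[-178,0],[0,0]])/1e3,[P(502,163,.032),P(174,165,.032),P(176,199,.032),P(465,200,.032)])
print(F,np.degrees(F[2]),(r*1e3).round(1).tolist())
B,r=fit(np.array([[0,0],[-120,0],[0,-110],[-120,-110]])/1e3,[P(466,201,.04),P(269,202,.04),P(459,376,.04),P(277,376,.04)])
print(B,np.degrees(B[2]),(r*1e3).round(1).tolist())
g=lambda p:(R(-F[2])@(p-F[:2])*1e3).round(1)
print("block",g(B[:2]))
print("plate",g(P(283,100,.021)),g(P(373,100,.021)))
print("foot",g(P(316,205,.135)), "bolt",g(P(316,205,.125)),"handle",g(P(318,50,.14)),g(P(318,10,.17)))
for h,y in((.16,95),(.195,105)):
  w=R(F[2])@np.array([-.080,y/1e3])+F[:2]; print(proj(c,[*w,h]))
E
```

```text
[0.65678989 0.0632534  0.2675797 ] 15.33118770132083 [[1.2, 0.8], [-1.6, 0.9], [-0.1, -1.3], [0.5, -0.3]]
[0.65660694 0.06331825 0.27069089] 15.50944570462958 [[0.9, 0.6], [-0.9, 0.1], [-0.0, -0.1], [-0.0, -0.6]]
block [-0.2  0.1]
plate [-111.    57.8] [-56.9  57.8]
foot [-83.8  -2.9] bolt [-84.6  -2.8] handle [-81.1  55.8] [-78.8  60.7]
(np.float64(296.3095351267167), np.float64(-59.97566410630753))
(np.float64(289.27409958554324), np.float64(-128.79840228949638))
```

Emit:
{"op": "step_arm", "data": {
  "delta_pos": [
    [0,-0.092,0],
    [0.25,-0.092,0],
    [0.5,-0.092,0],
    [0.74,-0.092,0],
    [0.74,-0.092,0],
    [0.74,-0.092,0.1],
    [0.74,-0.092,0.23],
    [0.74,-0.092,0.23],
    [0.74,-0.092,0.23]
  ],
  "rot": [
    [0,0,0],
    [0,0,0],
    [0,0,0],
    [0,0,0],
    [0,0,0],
    [0,0,0],
    [0,0,0],
    [0,0,0],
    [0,0,0]
  ],
  "gripper": [-1,-1,-1,-1,-1,-1,-1,-1,-1]
}}

```text
time_s: 11.62
tool_pos: [0.5607, 0.1, 0.1927]
tool_rot: [180.0, 0.0, 105.1]
force: [0.0, -0.0, -0.5]
grip_width: 0.0004
grasp_force: 0.0
```

```bash
python3 - <<'E'
from cell import env, viewer
from h import *
import cv2
d={n:viewer.read_camera(n) for n in ["side","scene"]}
pickle.dump(d,open("cams4.pkl","wb"))
a=cv2.resize(d["side"]["img"][150:390,220:400],None,fx=2.2,fy=2.2,interpolation=cv2.INTER_CUBIC)
b=cv2.resize(d["scene"]["img"][150:350,260:440],None,fx=2.2,fy=2.2,interpolation=cv2.INTER_CUBIC)
o=np.zeros((528,792,3),np.uint8);o[:,:396]=a;o[:440,396:]=b
cv2.imwrite("pics/s4.png",o[:,:,::-1])
p=env.get_obs()["tool_pos"];print(p,(R(-np.radians(15.25))@(p[:2]-[.6567,.0637])*1e3).round(1))
E
```

```text
[0.56094533 0.10058384 0.1933615 ] [-82.7  60.8]
```

View pics/s4.png

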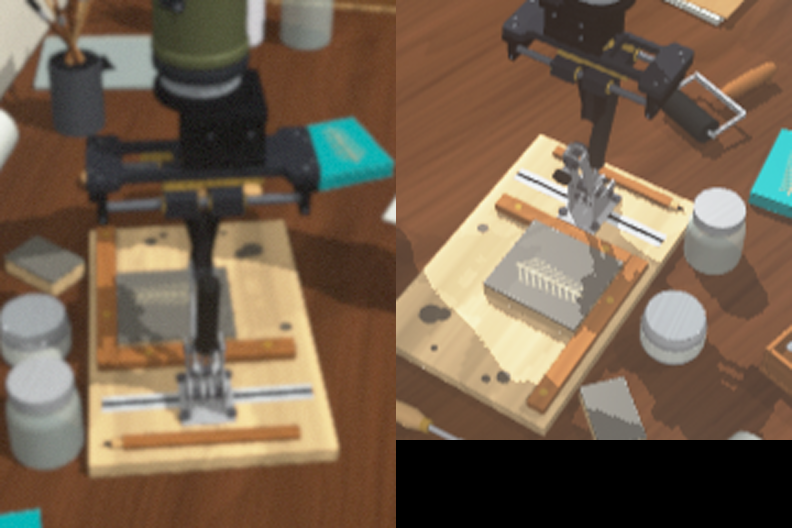

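The closed fingers stand right in front of the handle, in line with it in x and above the clamp arm. Next I push it over along its arc.

Emit:
{"op": "step_arm", "data": {
  "delta_pos": [
    [0.09,0,0.01],
    [0.138,0,0.015],
    [0.198,0,0.025],
    [0.257,0,0.04],
    [0.315,0,0.06],
    [0.37,0,0.085],
    [0.424,0,0.115],
    [0.474,0,0.15],
    [0.52,0,0.19],
    [0.565,0,0.233],
    [0.604,0,0.28]
  ],
  "rot": [
    [0,0,0],
    [0,0,0],
    [0,0,0],
    [0,0,0],
    [0,0,0],
    [0,0,0],
    [0,0,0],
    [0,0,0],
    [0,0,0],
    [0,0,0],
    [0,0,0]
  ],
  "gripper": [-1,-1,-1,-1,-1,-1,-1,-1,-1,-1,-1]
}}

```text
time_s: 13.1
tool_pos: [0.5282, 0.218, 0.1355]
tool_rot: [-180.0, 0.0, 105.2]
force: [1.1, -0.4, 0.6]
grip_width: 0.0008
grasp_force: 0.1
```

Emit:
{"op": "step_arm", "data": {
  "delta_pos": [
    [0.035,0,0.05],
    [0.066,0,0.1],
    [0.085,0,0.13],
    [0.092,0,0.157],
    [0.1,0,0.18],
    [0.11,0,0.2],
    [0.116,0,0.22],
    [0.123,0,0.245],
    [0.123,0,0.255],
    [0.123,0,0.255]
  ],
  "rot": [
    [0,0,0],
    [0,0,0],
    [0,0,0],
    [0,0,0],
    [0,0,0],
    [0,0,0],
    [0,0,0],
    [0,0,0],
    [0,0,0],
    [0,0,0]
  ],
  "gripper": [-1,-1,-1,-1,-1,-1,-1,-1,-1,-1]
}}

```text
time_s: 14.35
tool_pos: [0.5223, 0.2409, 0.0879]
tool_rot: [180.0, 0.1, 105.2]
force: [-5.2, -2.7, 16.4]
grip_width: 0.0006
grasp_force: 8.0
```

Emit:
{"op": "step_arm", "data": {
  "delta_pos": [
    [0,0,-0.05],
    [0,0,-0.2],
    [0,0,-0.4],
    [-0.3,0,-0.7],
    [-0.6,0,-0.7],
    [-0.8,0,-0.7],
    [-0.8,0,-0.7],
    [-0.8,0,-0.7]
  ],
  "rot": [
    [0,0,0],
    [0,0,0],
    [0,0,0],
    [0,0,0],
    [0,0,0],
    [0,0,0],
    [0,0,0],
    [0,0,0]
  ],
  "gripper": [-1,-1,-1,-1,-1,-1,-1,-1]
}}

```text
time_s: 15.35
tool_pos: [0.5637, 0.0875, 0.2249]
tool_rot: [-180.0, -0.1, 105.2]
force: [0.2, 1.5, -0.3]
grip_width: 0.0006
grasp_force: 0.0
```

```bash
python3 - <<'E'
from cell import env, viewer
from h import *
import cv2
d={n:viewer.read_camera(n) for n in ["side","wrist"]}
pickle.dump(d,open("cams5.pkl","wb"))
a=cv2.resize(d["side"]["img"][230:380,220:400],None,fx=2,fy=2,interpolation=cv2.INTER_CUBIC)
b=cv2.resize(d["wrist"]["img"][0:400,80:580],None,fx=.87,fy=.87,interpolation=cv2.INTER_AREA)
o=np.zeros((348,795,3),np.uint8);o[:300,:360]=a;o[:,360:]=b
cv2.imwrite("pics/s5.png",o[:,:,::-1]);print(env.get_obs()["tool_pos"])
E
```

```text
[0.5634102  0.08884796 0.22493247]
```

View pics/s5.png

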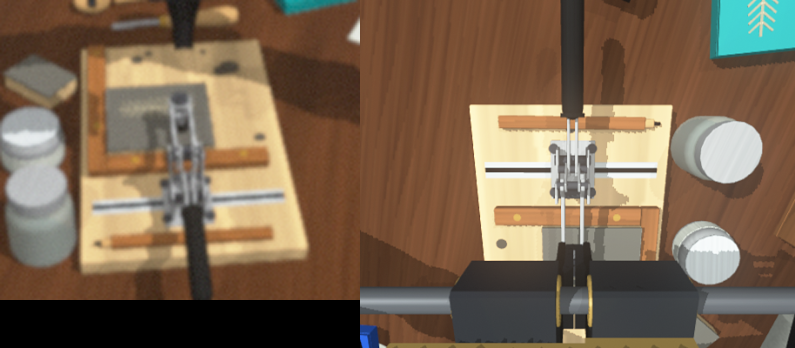

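The handle lies level and locked behind the clamp, the foot is down on the block, and the block is flush in the corner. Nothing else looks moved, so I'm handing in.

```bash
python3 -c "
from cell import env
print(env.sign_off())"
```

```text
the job is handed in; nothing more can be done
None
```

The lino block is home against both fences (within about 0.2 mm and 0.2° when measured before clamping), the toggle clamp is locked with its foot on the block, and the job was handed in at about 15.5 s.

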